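# Fit the beam tube and offer up the clamp cap for its hinge pin

## Robot

A 7-joint arm with a two-finger parallel gripper is mounted at the origin on the work surface. World frame = base frame: x ahead of the robot, y to its left, z up, the work surface at z = 0. Lengths are in m, angles in rad, forces in N, time in s.
With the tool pointing down it reaches from about 0.425 to 0.8 m from the base axis. Payload 8.3 kg.
Tool frame: the origin (TCP) lies on the centre line of the jaws, within the pads' length; the fingertips stand ahead of it and the grasp point (between the pads) is the TCP (bot.nose_length is the z of the fingertips in the tool frame, in m); z points along the fingers, y is the direction in which the jaws open and shut (so a half turn about z gives the same grasp; the last joint's range is limited). The gripper opens to 85 mm and grips with 20 to 120 N. Pads are 22 mm wide; open, the fingers measure 114 mm over their backs; the gripper's body (76 mm by 85 mm) begins 54 mm behind the grasp point. The pads swing forward as they close: fully open they stand 13 mm farther back than shut.
Start: joints at [1.184, 0.383, 0.016, 1.37, -0.006, 1.388, -0.046], TCP at [0.199, -0.592, 0.25] pointing down, gripper open.
Joint ranges: [-2.95, 2.95], [-0.25, 2.06], [-1.52, 1.56], [0.18, 2.33], [-1.44, 4.58], [0.02, 2.06], [-3.01, 3.01]. Speed limits (rad/s): [2.39, 2.39, 3.01, 3.01, 3.14, 3.14, 3.14].

## Interface

Orientations are given as a unit quaternion [x, y, z, w].
In Python, from workcell import state, eyes, job, bot gives the robot as it stands. The module is installed in compiled form; this text tells all that it offers.
- The arm moves only by the tool send_rows, never from a script. Its argument "moves" is a list of rows, each a list of 3 entries, a list of its own where there are three numbers: the opening, from 0 (shut) to 1 (fully open), then the shift along the tool's x, y, z in m, then the turn, a rotation vector about the tool's x, y, z in degrees. A call has 1 to 8 rows; each row is the pose to reach, as a shift and turn from the pose measured when the call began, along the tool's axes at that moment; what a row does not reach only later rows make up. A row lasts 1/8 s, in which the tool goes at most 62.5 mm and 10.7 degrees, less where a joint would pass 70% of its speed; a pose out of reach is approached as far as the arm can. A call with a gripper value outside its range is refused whole. The fingers move at their own pace and stop on an object; "force" is the grip in N (left out, the last holds). Time passes only in rows, so rows that repeat a pose let the fingers close. It gives the time, the measured TCP pose, the force and the opening at its end, in the units of the state.
- state(): the state, without advancing time (a new reading comes with each control period).
- eyes.camera(name): name is "scene" or "top"; returns (picture, depth): 480x640x3 uint8, red, green, blue; 480x640 float32, m along the optical axis (not along the pixel's ray), 0 where there is no reading.
- eyes.camera_info(name): a dict with "fx", "fy", "cx", "cy" (pixels), "R" (3x3) and "t" (3): a world point X has camera coordinates R X + t. Camera axes: x right, y down, z forward; pixel columns grow to the right and rows downward; lengths in m; the calibration is good to about 2 mm. A picture is of the moment at which its call begins. camera_info takes no time and is no camera call.
- job.sign_off(): hands the job in, once; it reports no verdict.
Trained networks look in the newest picture that a camera, given by its name, has taken for a name from the list of things; names that differ only in an ending like _2 or _b are one class to them, and where a whole thing is asked for, a point or a joint stands for the part that bears it (a point fixed in the world has none). Each returns a list of dicts, best first, with "conf" (0 to 1); they miss things now and then, are a little off and sometimes report something else, mostly with a low value. They report only what shows in the picture. A call takes as long as a camera call. They do not tell look-alikes from the thing itself.
- eyes.silhouettes(thing, camera): "mask" (480x640 bool, what is visible of it) and "box" ([left, top, width, height] in pixels, round what is visible of it).
- eyes.place_of(thing, camera): "position" ([column, row] in pixels: a listed point, or the origin of a listed thing).
The state is a dict: "clock": time; "q": joint angles; "joint_vel": joint speeds; "tau": joint torques, N m; "ee_pos": TCP position; "orientation": TCP orientation; "contact_force": force on the tool from outside, world axes, zero at the start; "moment": the same for the moment, N m; "finger_gap": opening from 0.0 (shut) to 1.0 (fully open).
Only numpy, scipy, OpenCV 4.12 (cv2) and the standard library are available. Lean on these libraries where they do the work, as an engineer would, in place of code of your own. Each camera call takes 0.05 s, during which the arm holds its last target. There are 200 camera calls.

## Task

Lay the upright beam tube gently on its side in the V cradle so that it sticks out about equally at both ends, and let go of it. Then pick up the loose cap bar and offer it up to the cradle, screw side up: level across the tube, its tongue between the two hinge lugs and the holes lined up so that a workmate could push the pin through. Finish while still holding the cap there, carried by the gripper alone and not leaning on the tube or the lugs; never let the tube drop onto the bench, and leave everything else on the bench where it is.

Things in the scene. Friction and masses are not known exactly. Their poses are not given: they have to be found in the camera images.
- cradle: Aluminium V-block tube cradle, fixed. Base plate 170 (x) x 90 (y) x 10 mm; block 70 (x) x 48 (y), 56 high, with a 90 degree V along y. On its +x side two hinge lugs, each 20 (x) x 9 (y), round tops 112 high, 22 mm gap between (y -11 to +11), 10 mm hole along y. A swing bolt lies folded out on the -x side, under 35 high. Origin: centre of the underside; z up.
- cradle_axis (a point): Where the tube's middle lies when the tube is seated in the V: above the cradle's origin, 62 mm over the bench (top of the seated tube at 82 mm). Axes as the cradle's: y along the groove. More than 28 mm from it along y, nothing stands beside the tube except the 10 mm thick base plate.
- lug_hole (a point): Hinge centre: on the axis of the two lug holes, midway between the lugs; 52 mm along the cradle's x from its origin, 101 mm above the bench. Axes as the cradle's: the holes run along y.
- cap_bar: Loose aluminium clamp cap lying flat on the bench: bar 30 mm wide (y), 20 thick (z), 124 long (x -62 to +62). From x = 37 on a tongue 16 wide (y) with a round eye, 20 across, 10 mm hole along y; at -x a fork with a 10 mm slot. Dark thumbscrew head, 22 across, over the middle, top at 36 mm; nothing below the bar. 0.24 kg, balanced at the middle. Origin: centre of the underside; z up.
- cap_hole (a point): Centre of the eye in the cap's tongue: 52 mm along the cap's x from its origin, 10 mm above its underside; hole along y, axes as the cap's. When it meets lug_hole with the bar level, the bar's underside is 91 mm above the bench, 9 mm clear of the tube.
- beam_tube: Steel-coloured round tube standing upright on the bench: 40 mm outside diameter, 180 mm long, a flange 47 mm across and 5 mm thick at each end (ends alike). About 0.26 kg. Origin: the middle of the tube on its axis, 90 mm from either end; z along the tube.
- hinge_pin: Bystander for now: plain steel hinge pin, 8 mm thick, 52 mm long with a 12 mm head, pointed at the other end, lying in a grey dish near the cradle. A workmate pushes it in afterwards. Origin at the pointed end, x along the pin.
- hex_driver: Bystander: black-handled driver lying on the bench, 170 mm long.
- blank_flange: Bystander: flat aluminium disc, 55 mm across, 10 mm thick, lying on the bench.
- centring_ring: Bystander: aluminium ring, 52 mm across, 8 mm high, lying on the bench.
- solvent_bottle: Bystander: brown glass bottle, 52 mm across, 110 mm tall, standing.
- goniometer_head: Bystander: small stacked brass and steel instrument head, 48 mm across, 72 mm tall, standing.
- survey_meter: Bystander: yellow box-shaped radiation meter with a black handle, 85 x 130 x 80 mm.
There are look-alikes about, which are no part of the job. Of the things that look like the beam_tube, the largest one is meant.

How it is judged:
By the outcome, as a careful person would: the job done as asked, in the order asked, and still so for the second after the job is handed in, while the arm keeps its last pose, push and grip.
It also fails if it takes over 61 s, if anything falls off the work surface, if the arm or the gripper's body presses on something with over 40 N, if the wrist force passes 120 N, or if a joint passes its speed limit or range.

## Working session

There is one attempt and no reset: what is moved stays moved. The work goes in short steps, Python scripts to look and compute and a tool call to move; the robot and the scene stay as the last step left them, time stands still between calls to the robot, and variables do not carry over. Pictures are saved under pics/ and viewed, about 8 in all and at most 12, crops included, and the job is handed in when it is done.

Besides the shell and the picture viewer there is one more tool, called after ">>>" as name([rows], argument=value, ...), one row to a line, values as JSON. send_rows: Moves the arm, as the interface text tells. Its arguments: {"type":"object","properties":{"moves":{"type":"array"},"force":{"type":"number"}},"required":["moves"]}

```bash
mkdir -p pics
python3 - <<'E'
from workcell import state, eyes, job, bot
import cv2,numpy as np
s=state();print(s, bot.nose_length)
for n in("scene","top"):
    p,d=eyes.camera(n);cv2.imwrite(f"pics/{n}0.png",p[:,:,::-1]);np.save(f"pics/{n}0d.npy",d)
    i=eyes.camera_info(n);print(n,i)
    for t in("cradle","cap_bar","beam_tube","cradle_axis","lug_hole","cap_hole"):
        print(t,[(np.round(r["position"],1).tolist(),round(r["conf"],2)) for r in eyes.place_of(t,n)][:4],[(r["box"],round(r["conf"],2)) for r in eyes.silhouettes(t,n)][:4] if t in("cap_bar","beam_tube") else "")
E
```

```text
{'clock': 0.0, 'q': array([ 1.18408159,  0.38421444,  0.01636186,  1.37117993, -0.0063003 ,
        1.3881784 , -0.0465082 ]), 'joint_vel': array([-3.12738977e-04, -1.62574965e-03, -6.91709370e-04,  9.73933439e-05,
        9.90322968e-04,  6.47947657e-04, -1.61017586e-03]), 'tau': array([ 6.95257695e-04, -6.27600789e+01,  8.44650809e-01, -3.71813679e+01,
        1.64664251e-02,  1.44089307e-02, -1.61553100e-05]), 'ee_pos': array([ 0.19875758, -0.59205914,  0.24928184]), 'orientation': array([ 9.86915783e-01,  1.61233694e-01, -1.70054543e-04, -9.50424168e-04]), 'contact_force': array([ 0.11106136, -0.62495984, -0.01202049]), 'moment': array([ 0.00787687,  0.06872133, -0.05645882]), 'finger_gap': 0.9994560588400102} 0.019
scene {'fx': 609.4680521732454, 'fy': 609.4680521732454, 'cx': 318.39318306107054, 'cy': 244.8531639853939, 'R': array([[ 0.43015371,  0.9027108 , -0.00899975],
       [ 0.69983318, -0.33974415, -0.62833704],
       [-0.57026424,  0.26398318, -0.77788918]]), 't': array([-0.29993621, -0.3378509 ,  1.49933684])}
cradle [([226.0, 332.2], 0.69)] 
cap_bar [([332.3, 221.2],
[... 469 characters left out ...]
.77569180133344, 'R': array([[-0.01315535, -0.99989453, -0.00615371],
       [-0.98548317,  0.01400702, -0.16919433],
       [ 0.16926268,  0.00383857, -0.9855635 ]]), 't': array([0.09052185, 0.56792202, 1.08497502])}
cradle [([268.2, 273.5], 0.66), ([428.3, 219.3], 0.57)] 
cap_bar [([284.5, 297.5], 0.61)] [([267.5, 268.1, 41.7, 57.2], 0.94), ([396.4, 171.5, 63.9, 89.8], 0.21)]
beam_tube [([162.6, 226.0], 0.96), ([203.0, 252.9], 0.63), ([161.8, 260.6], 0.6)] [([144.6, 209.4, 38.7, 31.4], 0.93), ([144.0, 246.5, 35.0, 26.1], 0.71), ([179.3, 230.8, 44.4, 41.0], 0.55)]
cradle_axis [([431.9, 211.5], 0.73), ([448.3, 333.4], 0.5)] 
lug_hole [([444.3, 181.6], 0.77)] 
cap_hole [([271.1, 276.0], 0.9)]
```

View pics/scene0.png

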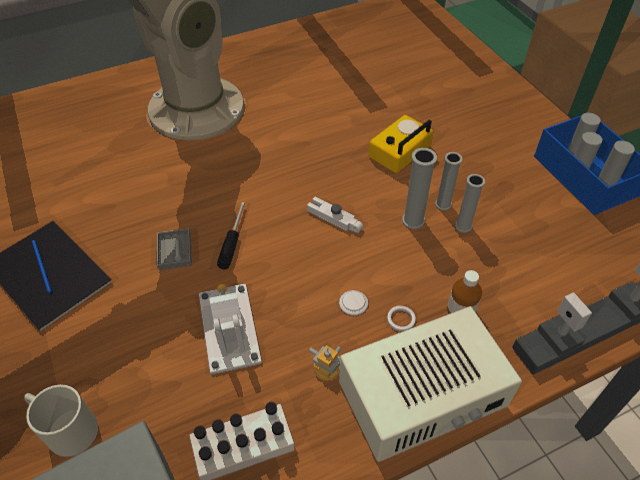

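View pics/top0.png

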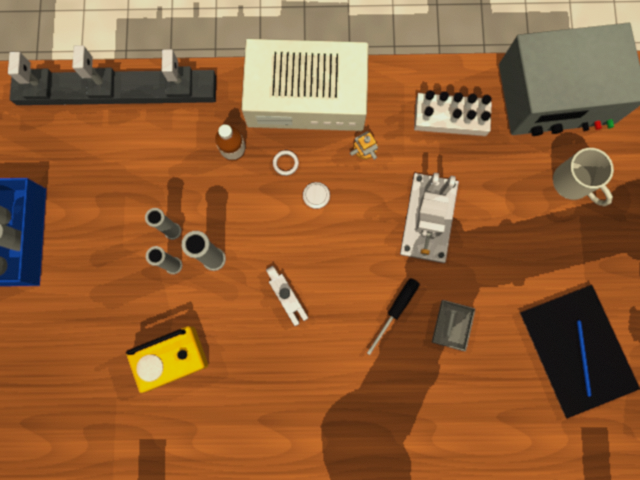

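The largest tube is the front one at scene (415,190) / top (200,250), with the two thinner look-alikes beside it. The cap bar is at top (287,295), tongue towards the upper left. The cradle is at top (432,217), lugs towards the top of the image.

```bash
cat > h.py <<'E'
from workcell import state, eyes, job, bot
import cv2,numpy as np
from scipy.spatial.transform import Rotation as Ro
def cloud(n,d):
    i=eyes.camera_info(n);v,u=np.nonzero(d>0);z=d[v,u]
    c=np.c_[(u-i["cx"])/i["fx"]*z,(v-i["cy"])/i["fy"]*z,z]
    return (c-i["t"])@i["R"],np.c_[u,v]
def ray(n,px,h):
    i=eyes.camera_info(n);r=i["R"].T@[(px[0]-i["cx"])/i["fx"],(px[1]-i["cy"])/i["fy"],1]
    o=-i["R"].T@i["t"];return o+r*(h-o[2])/r[2]
def sel(P,c,r,z0,z1): return P[(np.hypot(*(P[:,:2]-c).T)<r)&(P[:,2]>z0)&(P[:,2]<z1)]
E
python3 - <<'E'
from h import *
np.set_printoptions(precision=4,suppress=True)
C={n:cloud(n,np.load(f"pics/{n}0d.npy"))[0] for n in("scene","top")}
print("tube guess",ray("top",(197,243),.18),ray("scene",(424,157),.18))
print("cap",ray("top",(284.5,297.5),0),ray("scene",(332.3,221.2),0),"hole",ray("top",(271.1,276),.01),ray("scene",(354.7,224.8),.01))
print("cradle",ray("top",(428.3,219.3),0),ray("scene",(226,332.2),0),"ax",ray("top",(431.9,211.5),.062),ray("scene",(227.1,308.1),.062),"lug",ray("top",(444.3,181.6),.101),ray("scene",(223.3,322.5),.101))
tg=ray("top",(197,243),.18)[:2]
for n,P in C.items():
    a=sel(P,tg,.06,.172,.19);print(n,"tube top",len(a),a[:,:2].min(0),a[:,:2].max(0),a[:,2].mean(), cv2.minEnclosingCircle(a[:,:2].astype(np.float32)))
    cg=ray("top",(284.5,297.5),.01)[:2]
    b=sel(P,cg,.085,.012,.024);r=cv2.minAreaRect(b[:,:2].astype(np.float32));print(n,"cap",len(b),b[:,2].mean(),r)
    hd=sel(P,cg,.03,.030,.05);print(" head",len(hd),hd[:,:2].mean(0) if len(hd) else "",np.median(hd[:,2]))
    g=ray("top",(428.3,219.3),0)[:2]
    b=sel(P,g,.12,.006,.014);r=cv2.minAreaRect(b[:,:2].astype(np.float32));print(n,"base",len(b),b[:,2].mean(),r)
    b=sel(P,g,.12,.09,.125);print(" lugs",len(b),b.min(0),b.max(0),b.mean(0))
E
```

```text
tube guess [0.549  0.2843 0.18  ] [0.5525 0.2857 0.18  ]
cap [0.4686 0.1463 0.    ] [0.4788 0.136  0.    ] hole [0.5105 0.172  0.01  ] [0.5153 0.1688 0.01  ]
cradle [ 0.6223 -0.1448  0.    ] [ 0.633  -0.1537  0.    ] ax [ 0.6245 -0.1406  0.062 ] [ 0.6266 -0.141   0.062 ] lug [ 0.6725 -0.1586  0.101 ] [ 0.6762 -0.1606  0.101 ]
scene tube top 382 [0.5252 0.2647] [0.5749 0.3121] 0.1790100266706165 ((0.5490109920501709, 0.2892736792564392), 0.026306824758648872)
scene cap 604 0.01845272275091718 ((0.4750729203224182, 0.14385506510734558), (0.12526750564575195, 0.03454020619392395), 31.198169708251953)
 head 80 [0.4769 0.1442] 0.03451288732730067
scene base 2465 0.009789145769446223 ((0.6365314722061157, -0.14752139151096344), (0.09001189470291138, 0.19253888726234436), 78.1688461303711)
 lugs 181 [ 0.6637 -0.1771  0.0901] [ 0.6921 -0.1357  0.1151] [ 0.6815 -0.1575  0.1055]
top tube top 580 [0.5252 0.2653] [0.5707 0.3114] 0.17932912567761258 ((0.5486391186714172, 0.28844213485717773), 0.023794814944267273)
top cap 716 0.019042993707583368 ((0.47391125559806824, 0.14515575766563416), (0.12344783544540405, 0.029987521469593048), 30.26173973083496)
 head 98 [0.4748 0.1456] 0.03491626994346632
top base 2015 0.009646754662389831 ((0.6223610043525696, -0.14095984399318695), (0.16850261390209198, 0.19887757301330566), 47.436851501464844)
 lugs 147 [ 0.6632 -0.1758  0.0911] [ 0.6902 -0.1337  0.1156] [ 0.675  -0.1547  0.1053]
```

```bash
cat >> h.py <<'E'
from scipy.optimize import differential_evolution as DE
sg=lambda v:1/(1+np.exp(-v/.0007))
def rel(P,p):
    d=P[:,:2]-p[:2];c,s=np.cos(p[2]),np.sin(p[2]);return d[:,0]*c+d[:,1]*s,-d[:,0]*s+d[:,1]*c
def box(P,p,hx,hy,cx=0,cy=0):
    x,y=rel(P,p);return (sg(hx-abs(x-cx))*sg(hy-abs(y-cy))).sum()
E
python3 - <<'E'
from h import *
np.set_printoptions(precision=4,suppress=True)
for n in("scene","top"):
    P=cloud(n,np.load(f"pics/{n}0d.npy"))[0];g=np.array([.627,-.145])
    B=sel(P,g,.13,.0065,.0125);T=sel(P,g,.1,.0525,.0585);L=sel(P,g,.12,.088,.12)
    bd=[(g[0]-.02,g[0]+.02),(g[1]-.02,g[1]+.02),(-.5,0)]
    r=DE(lambda p:-box(B,p,.085,.045),bd,seed=1);print(n,"base",r.x,r.fun/len(B),len(B))
    f=lambda p:-box(B,p,.085,.045)/len(B)-box(T,p,.035,.024)/len(T)-(box(L,p,.010,.0045,.052,.0155)+box(L,p,.01,.0045,.052,-.0155))/len(L)
    r=DE(f,bd,seed=1);print("all",r.x,r.fun,len(T),len(L))
    x,y=rel(T,r.x);print("block",np.percentile(x,[1,99]),np.percentile(y,[1,99]))
    x,y=rel(L,r.x);print("lugs",np.percentile(x,[1,99]),np.percentile(y[y<0],[2,98]),np.percentile(y[y>0],[2,98]))
    A=sel(P,g,.13,.0065,.15);x,y=rel(A,r.x);print("foot y",np.percentile(y,[.5,99.5]),np.percentile(x,[.5,99.5]))
    K=sel(P,np.array([.474,.145]),.1,.006,.024)
    r=DE(lambda p:-box(K,p,.0495,.015,-.0125)-box(K,p,.0125,.008,.0495),[(.46,.49),(.13,.16),(.3,.8)],seed=1);print("cap",r.x,np.degrees(r.x[2]),r.fun/len(K))
E
```

```text
scene base [ 0.6277 -0.1456 -0.2079] -0.9698806425909261 2255
all [ 0.6281 -0.1455 -0.2066] -2.6198913611280785 349 188
block [-0.0373  0.0608] [-0.0234  0.0234]
lugs [0.0405 0.0619] [-0.02   -0.0111] [0.0111 0.0198]
foot y [-0.0446  0.0442] [-0.0855  0.0835]
cap [0.4769 0.1432 0.5367] 30.7511354941436 -0.9006602871147549
top base [ 0.6253 -0.1445 -0.21  ] -0.9689798909106841 1778
all [ 0.625  -0.1443 -0.2012] -2.653127427600087 366 154
block [-0.034   0.0544] [-0.0239  0.0236]
lugs [0.0424 0.0629] [-0.0199 -0.0115] [0.0104 0.0196]
foot y [-0.0448  0.0444] [-0.0835  0.0844]
cap [0.4745 0.1454 0.5293] 30.32422657181948 -0.9304951261551523
```

>>> send_rows([
  [1, [0, 0, -0.03], [0, 0, 0]],
  [1, [0, 0, -0.06], [0, 0, 0]],
])

```text
clock: 1.15
ee_pos: [0.1988, -0.5923, 0.3108]
orientation: [0.987, 0.161, -0.0, -0.0]
contact_force: [-0.7, -0.2, 0.6]
finger_gap: 1.0
```

```bash
cat >> h.py <<'E'
np.set_printoptions(precision=4,suppress=True)
def tool(dyaw,tilt):
    "tool x toward yaw dyaw when down; tilt (deg) raises tool z from down toward dyaw"
    return Ro.from_euler("z",dyaw,degrees=True)*Ro.from_euler("y",-tilt,degrees=True)*Ro.from_euler("x",180,degrees=True)
def go(pos,R):
    s=state();C=Ro.from_quat(s["orientation"]);r=(C.inv()*R).as_rotvec(degrees=True)
    print("clk",round(s["clock"],2),"at",s["ee_pos"],"F",s["contact_force"],"gap",round(s["finger_gap"],3),"q",s["q"])
    print(" shift",np.round(C.inv().apply(np.array(pos)-s["ee_pos"]),4).tolist(),"turn",np.round(r,2).tolist())
E
python3 - <<'E'
from h import *
print(tool(90,0).as_matrix(), tool(90,90).as_matrix()[:,2])
P=cloud("top",np.load("pics/top0d.npy"))[0]
t=np.array([.5488,.2885])
m=(np.hypot(*(P[:,:2]-t).T)<.16)&(P[:,2]>.06)&(P[:,0]>.48)
Q=P[m];k=cv2.connectedComponentsWithStats
H=np.zeros((160,160),np.uint8);ij=((Q[:,:2]-t+.16)/.002).astype(int).clip(0,159);H[ij[:,0],ij[:,1]]=1
H=cv2.dilate(H,np.ones((3,3)));n,l,st,c=k(H)
for i in range(1,n):
    q=Q[l[ij[:,0],ij[:,1]]==i];zt=np.percentile(q[:,2],98);a=q[q[:,2]>zt-.008]
    print(len(q),zt,cv2.minEnclosingCircle(a[:,:2].astype(np.float32)))
go([.55,.10,.31],tool(95,0))
E
```

```text
[[ 0.  1.  0.]
 [ 1. -0. -0.]
 [ 0.  0. -1.]] [ 0.  1. -0.]
442 0.13612309939023262 ((0.5363436341285706, 0.3689950108528137), 0.01768113672733307)
846 0.18271997422577094 ((0.5486391186714172, 0.28844213485717773), 0.023794814944267273)
446 0.13605423443707199 ((0.6062781810760498, 0.3726259768009186), 0.01759972795844078)
clk 1.15 at [ 0.1988 -0.5923  0.3108] F [-0.7293 -0.2386  0.5568] gap 1.0 q [ 1.1817  0.3672  0.0203  1.2602 -0.0074  1.5152 -0.0459]
 shift [0.5532, -0.5445, 0.0013] turn [-0.04, -0.04, -76.44]
```

>>> send_rows([
  [1, [0.07, -0.068, 0], [0, 0, -9.5]],
  [1, [0.14, -0.136, 0], [0, 0, -19]],
  [1, [0.21, -0.204, 0], [0, 0, -28.5]],
  [1, [0.28, -0.272, 0], [0, 0, -38]],
  [1, [0.35, -0.34, 0], [0, 0, -48]],
  [1, [0.42, -0.41, 0], [0, 0, -57]],
  [1, [0.49, -0.48, 0], [0, 0, -67]],
  [1, [0.553, -0.5445, 0], [0, 0, -76.5]],
])

```text
clock: 2.15
ee_pos: [0.427, -0.1454, 0.3115]
orientation: [0.673, 0.739, 0.0, 0.0]
contact_force: [0.2, -1.3, -0.6]
finger_gap: 1.001
```

>>> send_rows([
  [1, [0, 0, 0], [0, 0, 0]],
])

```text
clock: 2.28
ee_pos: [0.4288, -0.1402, 0.312]
orientation: [0.669, 0.743, 0.001, 0.001]
contact_force: [-0.2, -0.8, 0.6]
finger_gap: 0.996
```

Run:
```python
from h import *
go([.55,.10,.31],tool(95,0))
go([.55,.10,.28],tool(95,65))
```

```text
clk 2.27 at [ 0.4288 -0.1402  0.312 ] F [-0.239  -0.8284  0.5828] gap 0.996 q [ 0.7255 -0.0006 -0.4748  1.691  -0.0013  1.4493  0.3558]
 shift [0.2262, 0.1457, 0.0024] turn [0.12, -0.02, 1.01]
clk 2.27 at [ 0.4288 -0.1402  0.312 ] F [-0.239  -0.8284  0.5828] gap 0.996 q [ 0.7255 -0.0006 -0.4748  1.691  -0.0013  1.4493  0.3558]
 shift [0.2262, 0.1456, 0.0324] turn [-0.46, 64.98, 0.97]
```

>>> send_rows([
  [1, [0.03, 0.05, 0], [0, 0, 0]],
  [1, [0.075, 0.08, 0], [0, 0, 0]],
  [1, [0.13, 0.11, 0], [0, 8, 0]],
  [1, [0.18, 0.13, 0.01], [0, 17, 0]],
  [1, [0.21, 0.145, 0.02], [0, 27, 0]],
  [1, [0.226, 0.1456, 0.03], [0, 37, 0]],
  [1, [0.226, 0.1456, 0.03], [0, 47, 0.5]],
  [1, [0.226, 0.1456, 0.03], [0, 57, 1]],
])

```text
clock: 3.28
ee_pos: [0.5506, 0.0982, 0.2824]
orientation: [0.594, 0.646, 0.322, -0.355]
contact_force: [0.4, -0.6, -0.9]
finger_gap: 1.002
```

Run:
```python
from h import *
d=np.array([np.cos(np.radians(95)),np.sin(np.radians(95)),0])
t=np.array([.5488,.2885,.135])
for tl in (65,80):go(t-.12*d+[0,0,.04],tool(95,tl))
```

```text
clk 3.27 at [0.5506 0.0982 0.2824] F [ 0.3884 -0.595  -0.8947] gap 1.002 q [ 0.7767  0.5283 -0.7058  1.5636 -0.6461  1.4369  0.3687]
 shift [-0.0526, 0.0153, 0.1167] turn [-0.12, 7.74, -0.28]
clk 3.27 at [0.5506 0.0982 0.2824] F [ 0.3884 -0.595  -0.8947] gap 1.002 q [ 0.7767  0.5283 -0.7058  1.5636 -0.6461  1.4369  0.3687]
 shift [-0.0526, 0.0153, 0.1167] turn [-0.08, 22.74, -0.29]
```

>>> send_rows([
  [1, [-0.02, 0.005, 0.0], [0, 5, 0]],
  [1, [-0.04, 0.01, 0.02], [0, 12, 0]],
  [1, [-0.05, 0.0153, 0.06], [0, 12.7, -0.3]],
  [1, [-0.0526, 0.0153, 0.1], [0, 12.7, -0.3]],
  [1, [-0.0526, 0.0153, 0.1167], [0, 12.7, -0.3]],
  [1, [-0.0526, 0.0153, 0.1167], [0, 12.7, -0.3]],
])

```text
clock: 4.03
ee_pos: [0.559, 0.1691, 0.175]
orientation: [0.553, 0.605, 0.386, -0.424]
contact_force: [0.3, 0.3, 0.4]
finger_gap: 0.998
```

Run:
```python
from h import *
R=tool(95,70);z=R.as_matrix()[:,2]
t=np.array([.5488,.2885,.137])
go(t-.09*z,R);go(t,R)
```

```text
clk 4.03 at [0.559  0.1691 0.175 ] F [0.3013 0.3148 0.35  ] gap 0.998 q [ 0.7238  0.7891 -0.7284  1.6674 -0.7416  1.2445  0.5755]
 shift [0.0053, 0.0003, 0.0356] turn [-0.17, 0.03, -0.01]
clk 4.03 at [0.559  0.1691 0.175 ] F [0.3013 0.3148 0.35  ] gap 0.998 q [ 0.7238  0.7891 -0.7284  1.6674 -0.7416  1.2445  0.5755]
 shift [0.0053, 0.0006, 0.1256] turn [-0.17, 0.03, -0.01]
```

>>> send_rows([
  [1, [0.0053, 0.0005, 0.04], [0, 0, 0]],
  [1, [0.0053, 0.0005, 0.08], [0, 0, 0]],
  [1, [0.0053, 0.0006, 0.11], [0, 0, 0]],
  [1, [0.0053, 0.0006, 0.1256], [0, 0, 0]],
  [1, [0.0053, 0.0006, 0.1256], [0, 0, 0]],
])

```text
clock: 4.65
ee_pos: [0.5492, 0.2882, 0.1374]
orientation: [0.553, 0.605, 0.387, -0.423]
contact_force: [0.4, -1.1, 0.7]
finger_gap: 1.011
```

>>> send_rows([
  [0.3, [0, 0, 0], [0, 0, 0]],
  [0.3, [0, 0, 0], [0, 0, 0]],
  [0.3, [0, 0, 0], [0, 0, 0]],
  [0.3, [0, 0, 0], [0, 0, 0]],
  [0.3, [0, 0, 0], [0, 0, 0]],
  [0.3, [0, 0, 0], [0, 0, 0]],
], force=90)

```text
clock: 5.4
ee_pos: [0.5497, 0.2881, 0.1378]
orientation: [0.553, 0.605, 0.387, -0.423]
contact_force: [0.4, -3.3, 3.9]
finger_gap: 0.441
```

Run:
```python
from h import *
p,d=eyes.camera("scene");cv2.imwrite("pics/g1.png",cv2.resize(p[100:300,300:540,::-1],None,fx=2.5,fy=2.5))
R=tool(95,70)
go([.549,.2885,.137],R);go([.549,.2885,.25],R)
```

```text
clk 5.45 at [0.5497 0.2881 0.1378] F [ 1.8171 -2.4753  4.8104] gap 0.446 q [ 0.5819  0.8402 -0.7826  1.7482 -0.8171  1.0078  0.6097]
 shift [-0.0006, -0.0007, 0.0007] turn [-0.11, 0.04, 0.06]
clk 5.45 at [0.5497 0.2881 0.1378] F [ 1.8171 -2.4753  4.8104] gap 0.446 q [ 0.5819  0.8402 -0.7826  1.7482 -0.8171  1.0078  0.6097]
 shift [0.1056, -0.0006, -0.038] turn [-0.11, 0.04, 0.06]
```

View pics/g1.png

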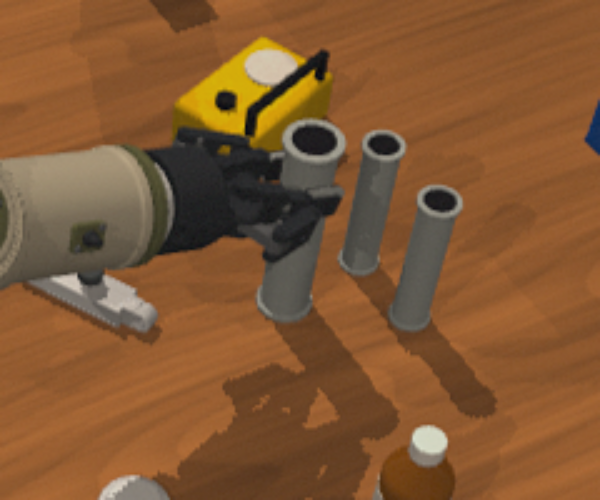

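The gripper holds the tube at (300,215) in the crop, between the flanges. The neighbouring tubes are clear.

>>> send_rows([
  [0.3, [0.01, 0, -0.0035], [0, 0, 0]],
  [0.3, [0.03, 0, -0.011], [0, 0, 0]],
  [0.3, [0.06, 0, -0.022], [0, 0, 0]],
  [0.3, [0.09, 0, -0.033], [0, 0, 0]],
  [0.3, [0.12, 0, -0.044], [0, 0, 0]],
  [0.3, [0.132, 0, -0.048], [0, 0, 0]],
  [0.3, [0.132, 0, -0.048], [0, 0, 0]],
])

```text
clock: 6.32
ee_pos: [0.5494, 0.2884, 0.2787]
orientation: [0.553, 0.605, 0.387, -0.422]
contact_force: [0.0, -0.2, -4.2]
finger_gap: 0.441
```

Run:
```python
from h import *
print(state()["moment"])
go([.58,.15,.27],tool(90,25))
```

```text
[-1.6263 -0.1616  0.0451]
clk 6.33 at [0.5494 0.2884 0.2787] F [ 0.043  -0.1876 -4.1819] gap 0.441 q [ 0.6318  0.6164 -0.8515  1.6971 -0.8654  1.1527  0.4106]
 shift [-0.0565, 0.018, -0.129] turn [-3.82, -44.87, 3.65]
```

>>> send_rows([
  [0.3, [-0.005, 0.002, -0.012], [-0.4, -4, 0.4]],
  [0.3, [-0.012, 0.004, -0.03], [-0.9, -10, 0.9]],
  [0.3, [-0.02, 0.007, -0.05], [-1.4, -17, 1.4]],
  [0.3, [-0.03, 0.01, -0.07], [-2, -24, 2]],
  [0.3, [-0.039, 0.013, -0.09], [-2.6, -31, 2.6]],
  [0.3, [-0.048, 0.016, -0.11], [-3.3, -38, 3.2]],
  [0.3, [-0.0565, 0.018, -0.129], [-3.8, -44.9, 3.65]],
  [0.3, [-0.0565, 0.018, -0.129], [-3.8, -44.9, 3.65]],
])

```text
clock: 7.32
ee_pos: [0.5796, 0.1511, 0.2696]
orientation: [0.689, 0.691, 0.153, -0.154]
contact_force: [0.6, 0.2, -2.8]
finger_gap: 0.446
```

Run:
```python
from h import *
go([.6364,-.06,.22],tool(78.2,-20))
```

```text
clk 7.33 at [0.5796 0.1511 0.2696] F [ 0.5621  0.2298 -2.841 ] gap 0.446 q [ 0.4001  0.3532 -0.6063  1.4961 -0.2416  1.285  -0.1061]
 shift [-0.2124, 0.0563, -0.0444] turn [-0.58, -44.82, 12.25]
```

>>> send_rows([
  [0.3, [-0.015, 0.004, -0.003], [0, -4, 1]],
  [0.3, [-0.045, 0.012, -0.01], [0, -10, 2.5]],
  [0.3, [-0.08, 0.021, -0.017], [-0.2, -16, 4]],
  [0.3, [-0.115, 0.03, -0.024], [-0.3, -23, 6]],
  [0.3, [-0.15, 0.04, -0.031], [-0.4, -30, 8]],
  [0.3, [-0.185, 0.049, -0.038], [-0.5, -37, 10]],
  [0.3, [-0.205, 0.054, -0.043], [-0.6, -42, 11.5]],
  [0.3, [-0.2124, 0.0563, -0.0444], [-0.6, -44.8, 12.25]],
])

```text
clock: 8.32
ee_pos: [0.6352, -0.0601, 0.2162]
orientation: [0.764, 0.622, -0.137, 0.107]
contact_force: [0.1, 0.1, -3.1]
finger_gap: 0.441
```

>>> send_rows([
  [0.3, [0, 0, 0], [0, 0, 0]],
  [0.3, [0, 0, 0], [0, 0, 0]],
])

```text
clock: 8.57
ee_pos: [0.6343, -0.0597, 0.2144]
orientation: [0.764, 0.622, -0.137, 0.104]
contact_force: [0.3, 0.2, -2.2]
finger_gap: 0.441
```

Run:
```python
from h import *
go([.6364,-.098,.19],tool(78.2,-20))
for n in("scene","top"):
    p,d=eyes.camera(n);cv2.imwrite(f"pics/{n}1.png",p[:,:,::-1]);np.save(f"pics/{n}1d.npy",d)
a=cv2.imread("pics/scene1.png")[150:400,120:400];b=cv2.imread("pics/top1.png")[120:370,320:560]
cv2.imwrite("pics/both1.png",np.hstack([cv2.resize(a,None,fx=1.5,fy=1.5),cv2.resize(b,None,fx=1.5,fy=1.5)]))
```

```text
clk 8.57 at [ 0.6343 -0.0597  0.2144] F [ 0.3114  0.166  -2.1953] gap 0.441 q [ 0.1027  0.5209 -0.3451  1.3206  0.4814  1.4974 -0.4939]
 shift [-0.0266, 0.0101, 0.0355] turn [-0.58, -0.16, 0.23]
```

View pics/both1.png

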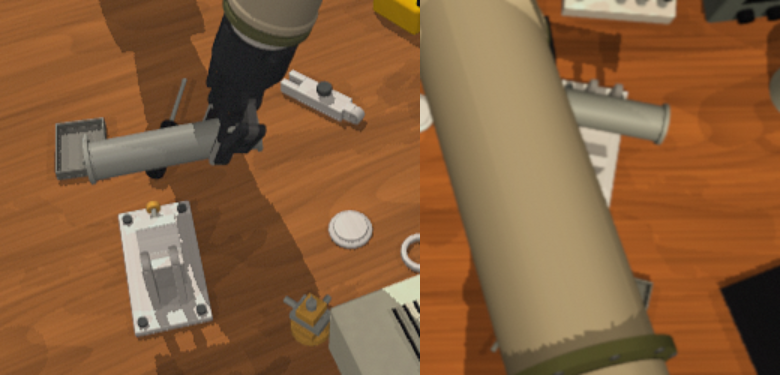

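The tube is held roughly level above the cradle. In the scene view its free end is at about (180,255), with the body showing to about (258,240). Next I fit its axis.

```bash
cat >> h.py <<'E'
from scipy.optimize import least_squares
def tubefit(fs):
    "fit cylinder r=20 near expected; returns per camera"
    s=state();C=Ro.from_quat(s["orientation"]).as_matrix();
    for n,d in fs.items():
        P=cloud(n,d)[0];a=np.array([np.cos(np.radians(78.2)),np.sin(np.radians(78.2)),0])
        c=s["ee_pos"]-.048*a;b=np.cross([0,0,1],a)
        D=P-c;u=D@a;v=D@b;w=D[:,2]
        m=(u>-.082)&(u<.02)&(np.hypot(v,w)<.03);Q=np.c_[u,v,w][m]
        f=lambda p:np.hypot(Q[:,1]-p[0]-p[1]*Q[:,0],Q[:,2]-p[2]-p[3]*Q[:,0])-.02
        r=least_squares(f,[0,0,0,0],loss="soft_l1",f_scale=.001)
        e=(np.hypot(v,w)<.032)&(u<-.05)&(u>-.12);
        print(n,len(Q),"lat,slope,dz,slope",r.x,"rms",np.sqrt(np.mean(r.fun**2)),"end u",np.percentile(u[e],[.5,1,3]),"mid at",c+r.x[0]*b+[0,0,r.x[2]])
E
python3 - <<'E'
from h import *
tubefit({n:np.load(f"pics/{n}1d.npy") for n in("scene","top")})
E
```

```text
scene 1737 lat,slope,dz,slope [ 0.0012 -0.0054 -0.0051  0.0092] rms 0.0013719060799770786 end u [-0.0894 -0.0893 -0.0886] mid at [ 0.6239 -0.1068  0.2107]
top 1424 lat,slope,dz,slope [ 0.0008 -0.0063 -0.0047  0.007 ] rms 0.001447903448669158 end u [-0.0894 -0.0892 -0.0884] mid at [ 0.6243 -0.1069  0.2112]
```

Run:
```python
from h import *
R=Ro.from_quat(state()["orientation"])
go([.6368,-.0977,.130],R);go([.6368,-.0977,.0724],R)
```

```text
clk 8.68 at [ 0.6349 -0.0601  0.2159] F [-0.1001  0.0862 -2.8804] gap 0.442 q [ 0.1026  0.5195 -0.345   1.3196  0.4825  1.4976 -0.4945]
 shift [-0.0051, 0.0103, 0.0931] turn [0.0, 0.0, 0.0]
clk 8.68 at [ 0.6349 -0.0601  0.2159] F [-0.1001  0.0862 -2.8804] gap 0.442 q [ 0.1026  0.5195 -0.345   1.3196  0.4825  1.4976 -0.4945]
 shift [0.0145, 0.0107, 0.1472] turn [0.0, 0.0, 0.0]
```

>>> send_rows([
  [0.3, [-0.017, 0.005, 0.007], [0, 0, 0]],
  [0.3, [-0.032, 0.01, 0.015], [0, 0, 0]],
  [0.3, [-0.026, 0.01, 0.035], [0, 0, 0]],
  [0.3, [-0.015, 0.0103, 0.065], [0, 0, 0]],
  [0.3, [-0.005, 0.0103, 0.093], [0, 0, 0]],
  [0.3, [0.004, 0.0105, 0.118], [0, 0, 0]],
  [0.3, [0.01, 0.0107, 0.135], [0, 0, 0]],
  [0.3, [0.0125, 0.0107, 0.142], [0, 0, 0]],
])

```text
clock: 9.68
ee_pos: [0.6363, -0.0989, 0.077]
orientation: [0.764, 0.621, -0.137, 0.105]
contact_force: [0.3, 0.7, -3.4]
finger_gap: 0.442
```

>>> send_rows([
  [0.3, [0, 0, 0], [0, 0, 0]],
  [0.3, [0, 0, 0], [0, 0, 0]],
])

```text
clock: 9.93
ee_pos: [0.637, -0.0992, 0.0781]
orientation: [0.764, 0.621, -0.137, 0.106]
contact_force: [0.3, -0.6, -3.3]
finger_gap: 0.445
```

Run:
```python
from h import *
R=Ro.from_quat(state()["orientation"])
go([.6368,-.0977,.067],R)
fs={}
for n in("scene","top"):
    p,fs[n]=eyes.camera(n);cv2.imwrite(f"pics/{n}2.png",p[:,:,::-1])
tubefit(fs)
```

```text
clk 9.93 at [ 0.637  -0.0992  0.0781] F [ 0.2888 -0.5758 -3.3106] gap 0.445 q [ 0.1445  0.6332 -0.3106  1.4636  0.5384  1.2462 -0.5475]
 shift [0.0051, -0.0004, 0.0099] turn [0.0, 0.0, 0.0]
scene 1422 lat,slope,dz,slope [ 0.0008 -0.0052 -0.0038  0.0056] rms 0.0015916613394469118 end u [-0.09   -0.0898 -0.0891] mid at [ 0.6263 -0.1458  0.0743]
top 969 lat,slope,dz,slope [ 0.0005 -0.0059 -0.0039  0.0069] rms 0.001711866186319968 end u [-0.0898 -0.0895 -0.0888] mid at [ 0.6266 -0.1458  0.0742]
```

>>> send_rows([
  [0.3, [0.001, 0, 0.003], [0, 0, 0]],
  [0.3, [0.002, 0, 0.0056], [0, 0, 0]],
  [0.3, [0.0027, 0, 0.0075], [0, 0, 0]],
  [0.3, [0.0034, 0, 0.0094], [0, 0, 0]],
  [0.3, [0.0034, 0, 0.0094], [0, 0, 0]],
])

```text
clock: 10.65
ee_pos: [0.6367, -0.0989, 0.0678]
orientation: [0.764, 0.621, -0.137, 0.106]
contact_force: [-0.1, 0.2, -2.9]
finger_gap: 0.443
```

>>> send_rows([
  [0.3, [0.0003, 0, 0.0009], [0, 0, 0]],
  [0.3, [0.0007, 0, 0.0019], [0, 0, 0]],
  [0.3, [0.0007, 0, 0.0019], [0, 0, 0]],
])

```text
clock: 11.02
ee_pos: [0.6367, -0.0989, 0.0657]
orientation: [0.764, 0.621, -0.137, 0.106]
contact_force: [0.5, -0.2, -3.4]
finger_gap: 0.441
```

>>> send_rows([
  [0.3, [0.0003, 0, 0.0009], [0, 0, 0]],
  [0.3, [0.0004, 0, 0.0011], [0, 0, 0]],
  [0.3, [0.0004, 0, 0.0011], [0, 0, 0]],
])

```text
clock: 11.4
ee_pos: [0.6367, -0.0988, 0.065]
orientation: [0.764, 0.621, -0.137, 0.106]
contact_force: [-3.1, 1.3, 3.9]
finger_gap: 0.44
```

>>> send_rows([
  [0.3, [0.0003, 0, 0.0009], [0, 0, 0]],
  [0.3, [0.0004, 0, 0.0011], [0, 0, 0]],
  [0.3, [0.0004, 0, 0.0011], [0, 0, 0]],
])

```text
clock: 11.78
ee_pos: [0.6368, -0.0987, 0.0648]
orientation: [0.764, 0.621, -0.137, 0.106]
contact_force: [-4.5, 2.4, 7.7]
finger_gap: 0.443
```

>>> send_rows([
  [0.3, [0.0, -0.001, 0.0], [0, 0, 0]],
  [0.3, [0.0002, -0.0014, 0.0005], [0, 0, 0]],
  [0.3, [0.0003, -0.0014, 0.0009], [0, 0, 0]],
  [0.3, [0.0003, -0.0014, 0.0009], [0, 0, 0]],
])

```text
clock: 12.28
ee_pos: [0.6364, -0.0986, 0.0647]
orientation: [0.764, 0.621, -0.136, 0.107]
contact_force: [3.3, 0.1, 5.3]
finger_gap: 0.44
```

>>> send_rows([
  [0.4, [0, 0, 0], [0, 0, 0]],
  [0.4, [0, 0, 0], [0, 0, 0]],
  [0.5, [0, 0, 0], [0, 0, 0]],
  [0.6, [0, 0, 0], [0, 0, 0]],
  [0.75, [0, 0, 0], [0, 0, 0]],
  [0.75, [0, 0, 0], [0, 0, 0]],
  [0.75, [0, 0, 0], [0, 0, 0]],
], force=20)

```text
clock: 13.15
ee_pos: [0.6363, -0.0986, 0.0646]
orientation: [0.764, 0.621, -0.136, 0.107]
contact_force: [0.1, -0.3, 0.2]
finger_gap: 0.749
```

Run:
```python
from h import *
fs={}
for n in("scene","top"):
    p,fs[n]=eyes.camera(n);cv2.imwrite(f"pics/{n}3.png",p[:,:,::-1])
tubefit(fs)
R=Ro.from_quat(state()["orientation"]);s=state()["ee_pos"]
go(s-.12*R.as_matrix()[:,2],R)
go([.5,.15,.22],tool(120.5,0))
```

```text
scene 1423 lat,slope,dz,slope [ 0.     -0.0115 -0.0031 -0.0034] rms 0.0019487926300217858 end u [-0.0896 -0.0893 -0.0887] mid at [ 0.6265 -0.1456  0.0616]
top 1046 lat,slope,dz,slope [-0.0008 -0.0263 -0.0032 -0.0001] rms 0.002332211595646631 end u [-0.0892 -0.0892 -0.0883] mid at [ 0.6273 -0.1458  0.0615]
clk 13.25 at [ 0.6363 -0.0986  0.0647] F [1.0904 0.58   0.0185] gap 0.75 q [ 0.1417  0.6452 -0.3074  1.4772  0.5463  1.2217 -0.5615]
 shift [-0.0, -0.0, -0.12] turn [0.0, 0.0, 0.0]
clk 13.25 at [ 0.6363 -0.0986  0.0647] F [1.0904 0.58   0.0185] gap 0.75 q [ 0.1417  0.6452 -0.3074  1.4772  0.5463  1.2217 -0.5615]
 shift [0.1498, -0.1854, -0.2185] turn [-7.63, 18.88, -41.89]
```

>>> send_rows([
  [0.75, [0, 0, -0.015], [0, 0, 0]],
  [0.75, [0, 0, -0.04], [0, 0, 0]],
  [0.75, [0, 0, -0.08], [0, 0, 0]],
  [0.75, [0, 0, -0.12], [0, 0, 0]],
  [0.75, [0, 0, -0.14], [0, 0, 0]],
  [1, [0, 0, -0.14], [0, 0, 0]],
], force=60)

```text
clock: 14.0
ee_pos: [0.648, -0.0506, 0.1991]
orientation: [0.764, 0.621, -0.134, 0.108]
contact_force: [0.0, -0.1, -0.1]
finger_gap: 0.929
```

Run:
```python
from h import *
go([.56,.12,.23],tool(30.5,0))
```

```text
clk 14.0 at [ 0.648  -0.0506  0.1991] F [ 0.0171 -0.1075 -0.0662] gap 0.929 q [ 0.0836  0.5543 -0.3416  1.3047  0.4923  1.4776 -0.5173]
 shift [0.1298, -0.121, -0.0795] turn [8.2, 18.65, 47.24]
```

>>> send_rows([
  [1, [0.026, -0.024, -0.016], [1.6, 3.7, 9.4]],
  [1, [0.052, -0.048, -0.032], [3.3, 7.5, 18.9]],
  [1, [0.078, -0.072, -0.048], [4.9, 11.2, 28.3]],
  [1, [0.104, -0.096, -0.064], [6.5, 14.9, 37.8]],
  [1, [0.1298, -0.121, -0.0795], [8.2, 18.65, 47.24]],
  [1, [0.1298, -0.121, -0.0795], [8.2, 18.65, 47.24]],
  [1, [0.1298, -0.121, -0.0795], [8.2, 18.65, 47.24]],
])

```text
clock: 14.88
ee_pos: [0.5599, 0.1188, 0.2294]
orientation: [0.965, 0.263, -0.001, 0.001]
contact_force: [-0.1, -0.7, 0.1]
finger_gap: 1.001
```

Run:
```python
from h import *
fs={}
for n in("scene","top"):
    p,d=eyes.camera(n);fs[n]=d;np.save(f"pics/{n}4d.npy",d);cv2.imwrite(f"pics/{n}4.png",p[:,:,::-1])
a=cv2.imread("pics/scene4.png")[150:400,120:400];b=cv2.imread("pics/top4.png")[120:370,240:500]
cv2.imwrite("pics/both4.png",np.hstack([cv2.resize(a,None,fx=1.45,fy=1.45),cv2.resize(b,None,fx=1.45,fy=1.45)]))
# tube clean fit, yaw
for n,d in fs.items():
    P=cloud(n,d)[0];t=np.radians(78.2);a=np.array([np.cos(t),np.sin(t),0]);b=np.array([-a[1],a[0],0])
    D=P-[.6265,-.1457,.062];u=D@a;v=D@b;w=D[:,2];m=(abs(u)<.083)&(abs(v)<.024)&(w>0)&(w<.026);Q=np.c_[u,v,w][m]
    r=least_squares(lambda p:np.hypot(Q[:,1]-p[0]-p[1]*Q[:,0],Q[:,2]-p[2]-p[3]*Q[:,0])-.02,[0]*4,loss="soft_l1",f_scale=.001)
    e=u[(abs(v)<.025)&(w>-.01)&(w<.026)&(abs(u)<.11)]
    print(n,len(Q),r.x,np.sqrt(np.mean(r.fun**2)),"ends",np.percentile(e,[.5,99.5]))
    g=np.array([.6265,-.1457]);L=sel(P,g,.12,.09,.12)
    q=DE(lambda p:-(box(L,p,.010,.0045,.052,.0155)+box(L,p,.01,.0045,.052,-.0155)),[(.61,.64),(-.16,-.13),(-.3,-.1)],seed=1);print(" lugs only",q.x,q.fun/len(L),len(L))
    B=sel(P,g,.13,.0065,.0125)
    q=DE(lambda p:-box(B,p,.085,.045),[(.61,.64),(-.16,-.13),(-.3,-.1)],seed=1);print(" base",q.x,q.fun/len(B),len(B))
go([.4757,.1443,.12],tool(30.5,0))
```

```text
scene 2045 [ 0.0004 -0.0007 -0.0003  0.0005] 0.0016106613712855537 ends [-0.0889  0.0895]
 lugs only [ 0.6295 -0.1451 -0.2174] -0.8410741564539314 182
 base [ 0.6276 -0.1456 -0.2068] -0.9701845975326234 1774
top 1805 [ 0.0006 -0.0031 -0.0006 -0.0018] 0.0017119686641676637 ends [-0.0887  0.0907]
 lugs only [ 0.6246 -0.1444 -0.1975] -0.8107395122263122 153
 base [ 0.6255 -0.1445 -0.2086] -0.9685754419224766 1447
clk 14.97 at [0.5603 0.1187 0.2292] F [-0.0116  0.1852  0.3283] gap 1.0 q [ 0.018   0.3054 -0.3548  1.5377  0.1087  1.3195 -1.3879]
 shift [-0.0597, -0.065, 0.1092] turn [0.02, 0.1, -0.03]
```

View pics/both4.png

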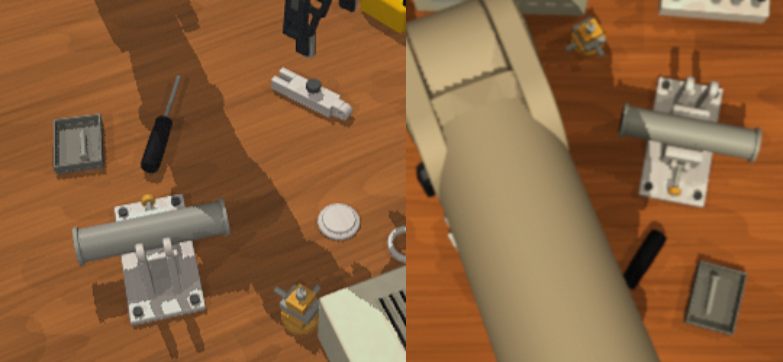

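The tube is seated and centred to within about 1 mm, with the bystanders untouched. In the left crop the cap bar lies at (312,92). Now for the cap.

>>> send_rows([
  [1, [-0.02, -0.022, 0.037], [0, 0, 0]],
  [1, [-0.04, -0.043, 0.073], [0, 0, 0]],
  [1, [-0.0597, -0.065, 0.1092], [0, 0, 0]],
  [1, [-0.0597, -0.065, 0.12], [0, 0, 0]],
  [1, [-0.0597, -0.065, 0.12], [0, 0, 0]],
])

```text
clock: 15.6
ee_pos: [0.4762, 0.1436, 0.1087]
orientation: [0.965, 0.262, -0.001, 0.0]
contact_force: [0.0, -0.9, -0.2]
finger_gap: 1.0
```

Run:
```python
from h import *
go([.4757,.1443,.023],tool(30.5,0))
```

```text
clk 15.6 at [0.4762 0.1436 0.1087] F [ 0.0373 -0.8519 -0.1636] gap 1.0 q [-0.0191  0.2625 -0.387   1.8806  0.1156  1.0228 -1.4944]
 shift [0.0001, -0.0009, 0.0857] turn [0.01, 0.16, -0.07]
```

>>> send_rows([
  [1, [0, -0.0009, 0.03], [0, 0.1, 0]],
  [1, [0, -0.0009, 0.06], [0, 0.16, 0]],
  [1, [0, -0.0009, 0.077], [0, 0.16, 0]],
  [1, [0, -0.0009, 0.0857], [0, 0.16, 0]],
  [1, [0, -0.0009, 0.0857], [0, 0.16, 0]],
  [1, [0, -0.0009, 0.0857], [0, 0.16, 0]],
])

```text
clock: 16.35
ee_pos: [0.4764, 0.1445, 0.024]
orientation: [0.965, 0.262, 0.001, 0.0]
contact_force: [0.3, 0.1, 0.2]
finger_gap: 1.001
```

>>> send_rows([
  [0.2, [0, 0, 0], [0, 0, 0]],
  [0.2, [0, 0, 0], [0, 0, 0]],
  [0.2, [0, 0, 0], [0, 0, 0]],
  [0.2, [0, 0, 0], [0, 0, 0]],
  [0.2, [0, 0, 0], [0, 0, 0]],
  [0.2, [0, 0, 0], [0, 0, 0]],
  [0.2, [0, 0, 0], [0, 0, 0]],
], force=70)

```text
clock: 17.23
ee_pos: [0.4767, 0.1446, 0.0245]
orientation: [0.965, 0.262, 0.001, 0.0]
contact_force: [-1.9, -0.0, 5.5]
finger_gap: 0.33
```

Run:
```python
from h import *
go([.4757,.1443,.023],tool(30.5,0));go([.4757,.1443,.20],tool(30.5,0))
```

```text
clk 17.23 at [0.4767 0.1446 0.0245] F [-1.8665 -0.0425  5.4981] gap 0.33 q [-0.0466  0.3823 -0.3654  1.9504  0.181   0.8378 -1.5488]
 shift [-0.001, -0.0002, 0.0015] turn [0.05, -0.13, -0.07]
clk 17.23 at [0.4767 0.1446 0.0245] F [-1.8665 -0.0425  5.4981] gap 0.33 q [-0.0466  0.3823 -0.3654  1.9504  0.181   0.8378 -1.5488]
 shift [-0.0006, -0.0001, -0.1755] turn [0.05, -0.13, -0.07]
```

>>> send_rows([
  [0.2, [0, 0, -0.015], [0, 0, 0]],
  [0.2, [0, 0, -0.05], [0, 0, 0]],
  [0.2, [0, 0, -0.1], [0, 0, 0]],
  [0.2, [0, 0, -0.15], [0, 0, 0]],
  [0.2, [-0.0006, 0, -0.1755], [0, 0, 0]],
  [0.2, [-0.0006, 0, -0.1755], [0, 0, 0]],
])

```text
clock: 17.98
ee_pos: [0.4768, 0.1447, 0.2026]
orientation: [0.965, 0.263, 0.004, 0.0]
contact_force: [-0.4, -0.3, -3.2]
finger_gap: 0.331
```

Run:
```python
from h import *
go([.6262,-.1450,.2],tool(-11.87,0))
```

```text
clk 17.98 at [0.4768 0.1447 0.2026] F [-0.3962 -0.318  -3.1951] gap 0.331 q [ 0.0021  0.1601 -0.4     1.7731  0.0678  1.2146 -1.4561]
 shift [-0.0179, 0.3255, 0.0032] turn [-0.01, -0.42, 42.31]
```

>>> send_rows([
  [0.2, [0.01, 0.03, 0], [0, 0, 4]],
  [0.2, [0.015, 0.075, 0], [0, 0, 10]],
  [0.2, [0.015, 0.125, 0], [0, -0.1, 17]],
  [0.2, [0.01, 0.175, 0], [0, -0.2, 23]],
  [0.2, [0, 0.225, 0], [0, -0.3, 30]],
  [0.2, [-0.01, 0.275, 0], [0, -0.4, 36]],
  [0.2, [-0.0179, 0.31, 0.002], [0, -0.42, 42]],
  [0.2, [-0.0179, 0.3255, 0.0032], [0, -0.42, 42.3]],
])

```text
clock: 18.98
ee_pos: [0.6252, -0.148, 0.1976]
orientation: [0.994, -0.105, -0.002, 0.0]
contact_force: [0.6, 1.0, -1.8]
finger_gap: 0.331
```

>>> send_rows([
  [0.2, [0, 0, 0], [0, 0, 0]],
  [0.2, [0, 0, 0], [0, 0, 0]],
  [0.2, [0, 0, 0], [0, 0, 0]],
])

```text
clock: 19.35
ee_pos: [0.6252, -0.1461, 0.1977]
orientation: [0.995, -0.104, -0.002, -0.0]
contact_force: [-0.6, 0.6, -2.1]
finger_gap: 0.328
```

Run:
```python
from h import *
for n in("scene","top"):
    p,d=eyes.camera(n);np.save(f"pics/{n}5d.npy",d);cv2.imwrite(f"pics/{n}5.png",p[:,:,::-1])
    for r in eyes.place_of("cap_hole",n)[:2]:
        print(n,"cap_hole",r["position"],r["conf"],ray(n,r["position"],.2-.0145))
go([.6262,-.1450,.160],tool(-11.87,0))
a=cv2.imread("pics/scene5.png")[170:390,130:350];b=cv2.imread("pics/top5.png")[70:290,330:550]
cv2.imwrite("pics/both5.png",np.hstack([cv2.resize(a,None,fx=1.8,fy=1.8),cv2.resize(b,None,fx=1.8,fy=1.8)]))
```

```text
scene cap_hole [224.6, 323.0] 0.7 [ 0.7319 -0.167   0.1855]
scene cap_hole [216.9, 293.1] 0.56 [ 0.6768 -0.1594  0.1855]
clk 19.55 at [ 0.6253 -0.1474  0.1979] F [ 0.4219  0.4192 -1.8296] gap 0.329 q [ 0.2614  0.4544 -0.1136  1.3874  0.0524  1.306  -1.6355]
 shift [0.0005, -0.0025, 0.0379] turn [0.06, 0.19, -0.16]
```

View pics/both5.png

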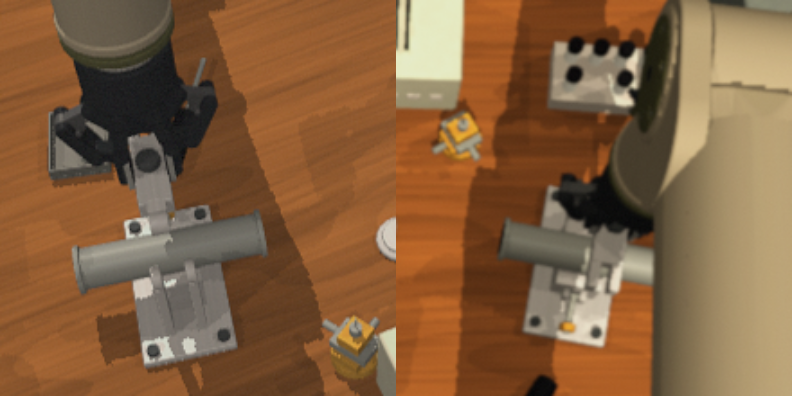

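The cap is held level-looking above the cradle. In the left crop the bar runs from (148,150) to the tongue at (158,215). Now I measure its pose in the hand.

```bash
cat >> h.py <<'E'
def capfit(n,d,cx,cy,zt,yaw=-11.87):
    "points on cap, expected origin cx,cy, top zt; prints fit"
    P=cloud(n,d)[0];x,y=rel(P,[cx,cy,np.radians(yaw)]);z=P[:,2]
    m=(x>.014)&(x<.075)&(abs(y)<.022)&(abs(z-zt)<.008);x,y,z,p=x[m],y[m],z[m],P[m]
    w=(abs(z-np.median(z))<.004)&(abs(y)<.01)
    if w.sum()<20: print(n,"few",w.sum());return
    A=np.c_[x,y,np.ones(len(x))][w];k=least_squares(lambda c:A@c-z[w],[0,0,zt],loss="soft_l1",f_scale=.001).x
    print(n,len(x),"plane pitch,roll deg",np.degrees(k[:2]),"top z at x=.04",k[2]+.04*k[0])
    p=p[abs(z-(k[0]*x+k[1]*y+k[2]))<.003]
    f=lambda q:-box(p,q,.0155,.015,.0215)-box(p,q,.0125,.008,.0495)
    r=DE(f,[(cx-.012,cx+.012),(cy-.012,cy+.012),(np.radians(yaw)-.12,np.radians(yaw)+.12)],seed=1)
    x,y=rel(p,r.x);t=(x>.04)
    print("  origin",r.x[:2],"yaw",np.degrees(r.x[2]),r.fun/len(p),"tongue y",np.percentile(y[t],[3,97]),"xmax",x.max(),"eye",r.x[:2]+.052*np.array([np.cos(r.x[2]),np.sin(r.x[2])]))
E
python3 - <<'E'
from h import *
for n in("scene","top"): capfit(n,np.load(f"pics/{n}5d.npy"),.6253,-.147,.193)
E
```

```text
scene 426 plane pitch,roll deg [-2.8583  0.2929] top z at x=.04 0.19207610359277713
  origin [ 0.6307 -0.1475] yaw -12.318356438589436 -0.9624303436001536 tongue y [-0.0075  0.0074] xmax 0.056466219663145946 eye [ 0.6815 -0.1586]
top few 0
  return _methods._mean(a, axis=axis, dtype=dtype,
  ret = ret.dtype.type(ret / rcount)
```

```bash
cat >> h.py <<'E'
def capfit2(n,d,cx,cy,zt,yaw=-11.87):
    P=cloud(n,d)[0];x,y=rel(P,[cx,cy,np.radians(yaw)]);z=P[:,2]
    m=(x>.013)&(x<.05)&(abs(y)<.014)&(abs(z-zt)<.006);A=np.c_[x-.03,y,np.ones(len(x))][m]
    k=least_squares(lambda c:A@c-z[m],[0,0,zt],loss="soft_l1",f_scale=.0007);k,rs=k.x,k.fun
    print(n,m.sum(),"pitch(+x up),roll",np.degrees(k[:2]),"z at .03",k[2],"rms",np.sqrt(np.mean(rs**2)))
    f=abs(z-(k[0]*(x-.03)+k[1]*y+k[2]))<.002
    s=f&(abs(y)>.0095)&(abs(y)<.0145)&(x>.02)&(x<.06);print("  step x (want .037)",np.percentile(x[s&(y<0)],[90,97,100]),np.percentile(x[s&(y>0)],[90,97,100]))
    t=f&(abs(y)<.02)
    for lo,hi in((.018,.033),(.042,.054)):
        q=y[t&(x>lo)&(x<hi)];print("  y edges",lo,np.percentile(q,[2,50,98]))
    e=(x>.04)&(x<.08)&(abs(y)<.008)&(abs(z-zt+.01)<.014);print("  tip x (want .062)",np.percentile(x[e],[97,99,100]))
E
python3 - <<'E'
from h import *
capfit2("scene",np.load("pics/scene5d.npy"),.6253,-.1474,.193)
P=cloud("scene",np.load("pics/scene4d.npy"))[0]
# same estimators on lugs, previous frame (unoccluded)
x,y=rel(P,[.6262,-.145,np.radians(-11.87)]);z=P[:,2];m=(z>.09)&(z<.118)&(x>.03)&(x<.075)&(abs(y)<.03)
print("lugs x",np.percentile(x[m],[0,3,97,100]),"y",np.percentile(y[m&(y<0)],[2,98]),np.percentile(y[m&(y>0)],[2,98]),"z",np.percentile(z[m],[98,100]))
E
```

```text
scene 317 pitch(+x up),roll [-1.4063  0.6257] z at .03 0.19247045532444132 rms 0.0015052998872142455
  step x (want .037) [0.0342 0.0358 0.0364] [0.035  0.0359 0.0368]
  y edges 0.018 [-0.0133  0.0004  0.0151]
  y edges 0.042 [-0.0068  0.0014  0.008 ]
  tip x (want .062) [0.0614 0.0617 0.0631]
lugs x [0.0417 0.0451 0.0633 0.0647] y [-0.02   -0.0113] [0.011  0.0196] z [0.1131 0.114 ]
```

>>> send_rows([
  [0.2, [0.0005, -0.0025, 0.01], [0, 0.2, 0]],
  [0.2, [0.0005, -0.0025, 0.022], [0, 0.2, 0]],
  [0.2, [0.0005, -0.0025, 0.036], [0, 0.2, 0]],
  [0.2, [0.0005, -0.0025, 0.036], [0, 0.2, 0]],
  [0.2, [0.0005, -0.0025, 0.036], [0, 0.2, 0]],
])

```text
clock: 20.18
ee_pos: [0.6263, -0.1451, 0.162]
orientation: [0.994, -0.105, 0.0, 0.001]
contact_force: [-0.1, 0.1, -1.2]
finger_gap: 0.331
```

```bash
cat >> h.py <<'E'
def look(tag,k=6):
    ds=[]
    for i in range(k):
        p,d=eyes.camera("scene");ds.append(np.where(d>0,d,np.nan))
    d=np.nan_to_num(np.nanmedian(ds,0));np.save(f"pics/{tag}d.npy",d);cv2.imwrite(f"pics/{tag}.png",p[:,:,::-1]);return p,d
E
python3 - <<'E' 2>/dev/null
from h import *
p,d=look("s6");e=state()["ee_pos"];capfit2("scene",d,e[0],e[1],e[2]-.0045)
P=cloud("scene",d)[0];x,y=rel(P,[.6262,-.145,np.radians(-11.87)]);z=P[:,2];m=(abs(z-.01)<.004)&(abs(x)<.08)&(abs(y)<.042)
print("base slope",np.degrees(np.linalg.lstsq(np.c_[x,y,np.ones(len(x))][m],z[m],rcond=None)[0][:2]),z[m].mean(),m.sum())
m=(abs(z-.0)<.005)&(abs(x)<.15)&(abs(y)<.15);print("bench",np.degrees(np.linalg.lstsq(np.c_[x,y,np.ones(len(x))][m],z[m],rcond=None)[0][:2]),z[m].mean())
go([.6269,-.1451,.1255],tool(-11.87,0))
E
```

```text
scene 311 pitch(+x up),roll [-0.4695 -0.1625] z at .03 0.15737152541186272 rms 0.0010080820875292267
  step x (want .037) [0.0356 0.0364 0.0369] [0.036  0.0369 0.0372]
  y edges 0.018 [-0.0144 -0.0004  0.0139]
  y edges 0.042 [-0.0079 -0.0007  0.0065]
  tip x (want .062) [0.0618 0.062  0.062 ]
base slope [-0.0782 -0.0692] 0.009902880227172086 1482
bench [ 0.0197 -0.0745] -0.00016861396321579694
clk 20.48 at [ 0.6264 -0.1451  0.1624] F [-0.2011  0.4092 -2.1435] gap 0.33 q [ 0.259   0.4764 -0.1146  1.4361  0.0567  1.2313 -1.6427]
 shift [0.0005, -0.0001, 0.0369] turn [0.05, -0.06, -0.17]
```

>>> send_rows([
  [0.2, [0.0005, 0, 0.01], [0, 0, -0.1]],
  [0.2, [0.0005, 0, 0.02], [0, 0, -0.1]],
  [0.2, [0.0005, 0, 0.028], [0, 0, -0.1]],
  [0.2, [0.0005, 0, 0.036], [0, 0, -0.1]],
  [0.2, [0.0005, 0, 0.036], [0, 0, -0.1]],
  [0.2, [0.0005, 0, 0.036], [0, 0, -0.1]],
])

```text
clock: 21.22
ee_pos: [0.6271, -0.1453, 0.1267]
orientation: [0.995, -0.104, 0.001, 0.001]
contact_force: [0.1, 0.4, -2.4]
finger_gap: 0.331
```

>>> send_rows([
  [0.2, [0, 0, 0.004], [0, 0, 0]],
  [0.2, [0, 0, 0.007], [0, 0, 0]],
  [0.2, [0, 0, 0.0095], [0, 0, 0]],
  [0.2, [0, 0, 0.0105], [0, 0, 0]],
  [0.2, [0, 0, 0.0105], [0, 0, 0]],
  [0.2, [0, 0, 0.0105], [0, 0, 0]],
])

```text
clock: 21.98
ee_pos: [0.6272, -0.1453, 0.1162]
orientation: [0.995, -0.104, 0.001, 0.001]
contact_force: [-0.8, -1.0, -2.9]
finger_gap: 0.331
```

```bash
python3 - <<'E' 2>/dev/null
from h import *
p,d=look("s7");e=state()["ee_pos"];capfit2("scene",d,.6262,-.145,.111)
for t in("cap_hole","lug_hole"):
    for r in eyes.place_of(t,"scene")[:2]: print(t,r["position"],r["conf"],ray("scene",r["position"],.101))
go([.6267,-.1451,.1158],tool(-11.87,0))
cv2.imwrite("pics/c7.png",cv2.resize(p[225:355,170:300,::-1],None,fx=4.5,fy=4.5,interpolation=cv2.INTER_CUBIC))
E
```

```text
scene 311 pitch(+x up),roll [-1.0609 -0.8212] z at .03 0.11128996513234973 rms 0.0012709508113076936
  step x (want .037) [0.0539 0.0569 0.059 ] [0.0548 0.0578 0.058 ]
  y edges 0.018 [-0.0145 -0.001   0.0136]
  y edges 0.042 [-0.0186 -0.0011  0.0185]
  tip x (want .062) [0.0622 0.0624 0.0628]
cap_hole [225.3, 322.2] 0.78 [ 0.6771 -0.1574  0.101 ]
cap_hole [225.6, 322.5] 0.23 [ 0.6779 -0.1572  0.101 ]
lug_hole [225.7, 320.5] 0.91 [ 0.6743 -0.1557  0.101 ]
lug_hole [227.6, 313.9] 0.54 [ 0.6637 -0.1485  0.101 ]
clk 22.38 at [ 0.6271 -0.1453  0.1162] F [ 0.0154  0.6587 -2.0668] gap 0.333 q [ 0.259   0.516  -0.114   1.4848  0.0629  1.1429 -1.6454]
 shift [-0.0005, -0.0001, 0.0003] turn [0.06, -0.08, -0.06]
```

View pics/c7.png

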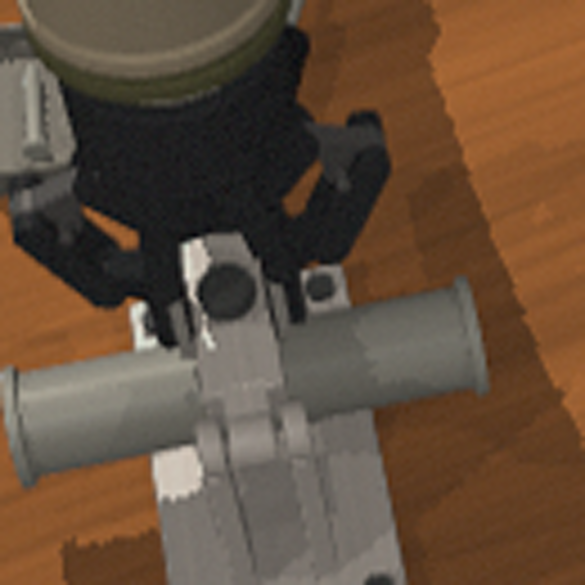

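The tongue sits between the lugs at (250,440) in the crop, with a gap on each side. Next I compare the eye and lug profiles in the same frame.

```bash
python3 - <<'E' 2>/dev/null
from h import *
for tag in("s7",):
    P=cloud("scene",np.load(f"pics/{tag}d.npy"))[0];x,y=rel(P,[.6262,-.145,np.radians(-11.87)]);y=y+.001;z=P[:,2]
    for nm,sl in(("eye",abs(y)<.006),("lugL",(y>.0125)&(y<.0185)),("lugR",(y<-.0125)&(y>-.0185))):
        m=sl&(x>.049)&(x<.068)&(z>.098)&(z<.118);X,Z=x[m],z[m]
        for R in(.010,.011):
            r=least_squares(lambda c:np.hypot(X-c[0],Z-c[1])-R,[.052,.101],loss="soft_l1",f_scale=.0007)
            print(nm,R,m.sum(),r.x,"rms",np.sqrt(np.mean(r.fun**2)))
        print("  max z+x/1.41",np.percentile((X+Z)/1.414,[50,90,97]),"xmax",np.percentile(X,[90,97]),"zmax",np.percentile(Z,[90,97]))
    # tongue side gaps by y extents
    m=(x>.045)&(x<.058)&(abs(y)<.03)&(z>.105)&(z<.118);h,e=np.histogram(y[m],np.arange(-.024,.025,.002));print(h)
E
```

```text
eye 0.01 81 [0.0524 0.1013] rms 0.0006691201374713805
eye 0.011 81 [0.0516 0.1004] rms 0.0007288107120229297
  max z+x/1.41 [0.1175 0.1192 0.1198] xmax [0.0621 0.0624] zmax [0.1114 0.1121]
lugL 0.01 39 [0.0525 0.1013] rms 0.0005861327320555339
lugL 0.011 39 [0.0517 0.1005] rms 0.0005998134815361088
  max z+x/1.41 [0.1177 0.1188 0.1194] xmax [0.0624 0.0627] zmax [0.1115 0.1117]
lugR 0.01 41 [0.0524 0.1015] rms 0.000638101336249536
lugR 0.011 41 [0.0517 0.1006] rms 0.0006077752248635774
  max z+x/1.41 [0.1176 0.1187 0.1192] xmax [0.0625 0.0631] zmax [0.1115 0.1122]
[ 0  0  4  9  9  7  8  0  9  8 11  9 10  8 10  9  1  1  8  7  8  7  5  0]
```

>>> send_rows([
  [0.2, [-0.0004, -0.0007, 0.0005], [0, 0.3, 0]],
  [0.2, [-0.0004, -0.0007, 0.0005], [0, 0.3, 0]],
  [0.2, [-0.0004, -0.0007, 0.0005], [0, 0.3, 0]],
  [0.2, [-0.0004, -0.0007, 0.0005], [0, 0.3, 0]],
  [0.2, [-0.0004, -0.0007, 0.0005], [0, 0.3, 0]],
  [0.2, [-0.0004, -0.0007, 0.0005], [0, 0.3, 0]],
])

```text
clock: 23.12
ee_pos: [0.6269, -0.1445, 0.1157]
orientation: [0.995, -0.104, 0.003, 0.001]
contact_force: [-0.3, -0.2, -2.2]
finger_gap: 0.332
```

```bash
python3 - <<'E' 2>/dev/null
from h import *
p,d=look("s8",8);capfit2("scene",d,.6262,-.145,.111)
P=cloud("scene",d)[0];x,y=rel(P,[.6262,-.145,np.radians(-11.87)]);y=y+.0005;z=P[:,2]
for nm,sl,R in(("eye",abs(y)<.006,.01),("lugs",(abs(y)>.0125)&(abs(y)<.0185),.011)):
    m=sl&(x>.049)&(x<.068)&(z>.098)&(z<.118);X,Z=x[m],z[m]
    print(nm,[least_squares(lambda c:np.hypot(X-c[0],Z-c[1])-R,[.052,.101],loss="soft_l1",f_scale=.0007).x for R in(.01,.011)])
m=(x>.045)&(x<.058)&(abs(y)<.03)&(z>.105)&(z<.118);print(np.histogram(y[m],np.arange(-.024,.025,.002))[0])
m=(x>-.02)&(x<.02)&(abs(abs(y)-.05)<.02)&(z>.06);print("tube top",np.percentile(z[m],[90,97]))
go([.6267,-.1451,.1158],tool(-11.87,0));print(state()["moment"])
E
```

```text
scene 300 pitch(+x up),roll [-0.6998 -0.0264] z at .03 0.11082903335828163 rms 0.0010274494693946628
  step x (want .037) [0.0552 0.057  0.0582] [0.0571 0.0587 0.0592]
  y edges 0.018 [-0.0144  0.0002  0.0141]
  y edges 0.042 [-0.0184 -0.0003  0.0187]
  tip x (want .062) [0.0622 0.0624 0.0627]
eye [array([0.0522, 0.1007]), array([0.0514, 0.0998])]
lugs [array([0.0524, 0.1013]), array([0.0517, 0.1004])]
[ 0  0  6  9  9  7  7  0  8 10  9  8  9 11  8  9  2  3  8  9  9  9  1  0]
tube top [0.5091 0.5132]
clk 23.52 at [ 0.6269 -0.1445  0.1157] F [ 0.2224  0.3627 -2.2286] gap 0.331 q [ 0.2585  0.5121 -0.1145  1.4919  0.0632  1.1344 -1.6468]
 shift [-0.0001, 0.0006, -0.0001] turn [0.06, -0.38, -0.06]
[ 0.0151  0.0337 -0.0242]
```

Run:
```python
from workcell import job
print(job.sign_off())
```

```text
the job is handed in; nothing more can be done
None
```

The job is handed in: the tube lies in the V cradle, and the gripper is holding the cap at the hinge with the holes lined up. It took about 24 s of the 61 s allowed.

**Tube:** I gripped it from the side, laid it over in the air and lowered it until it touched lightly (about 8 N upward reading), then let go. The last clear measurement put it level in the V and centred to within about 1 mm.

**Cap:**
- **Holes:** the eye is within about 0.6 mm of the lug hole, both along and up.
- **Tongue:** it sits between the lugs with about 2–3 mm of space on each side.
- **Level and height:** the bar is level to within about 0.7°. Its top is at 110.8 mm against 111 mm intended, so it is about 9 mm clear of the tube.
- **Carried by the gripper:** the force reading of about -2.2 N matches the cap's own weight, so nothing is leaning.

**Checks that disagreed or failed:**
- The two cameras placed the cradle about 3 mm apart. I used their average, and where the tube settled in the V agreed with it.
- The network's own cap and lug hole points differed by about 3 mm, so I went by the fitted profiles of the eye and lugs in the depth image.
- My last check of the tube's top height picked up the arm instead and is void.
- I did not measure the bystanders separately. They looked untouched in the pictures I viewed.

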